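# Open the child-resistant thinner jar

### The job

Open the lacquer-thinner jar: press its child-resistant cap down and, keeping it pressed, turn it anticlockwise (seen from above) as far as it goes, then lift the cap straight off. Lower the cap right way up onto the middle of the round cork coaster and let go only once it stands there. Push only as hard as the cap needs (about 9 N; never beyond about 20 N) so the glass rim is not rammed, and leave the other things on the bench where they are.

Things in the scene. Friction and masses are not known exactly. Their poses are not given: they have to be found in the camera images.
- jar: squat amber glass thinner jar held firmly in a fixed square wood block (110 x 110 x 30 mm). Origin on the bench under the jar's axis, z up. Glass 84 mm across up to 70 mm above the bench, shoulder at 85 mm, neck 29 mm across. Three outward lugs on the neck hold the locked cap down.
- jar_rim: the glass rim of the jar's mouth, 111 mm above the bench; this body's origin coincides with the jar's (bench level, on the axis). A push of up to about 13 N on the cap does not reach it; beyond that the cap's inner part meets it after about 0.5 mm, rigidly. More than 8 N on the rim itself counts as ramming.
- cap: the grey inner part of the two-piece white cap, 44 mm across, inside the shell. Origin on its axis at the underside of its skirt (95 mm above the bench while locked), z up. Locked, its x axis is within 8 degrees of the jar's x. Turned anticlockwise 40 degrees or more from the jar's x it is free; a solid stop comes at 66 to 70 degrees. Whole cap: 31 mm tall, 75 to 95 g.
- shell: the ribbed white outer shell of the cap: grip this, 52 mm across, from 6 to 31 mm above the cap's origin (same origin as the cap when unpressed). Unpressed it spins loosely either way and turns nothing. Pressed, it sinks on a spring: 4 N to start, 10 N at 4 mm, its hard end. Letting it up and turning it back loses nothing, so several strokes are possible.
- cap_top (a point): centre of the top of the inner part's axis at the unpressed cap's top, 31 mm above the cap's origin. Hidden inside: 3 blunt shell teeth usually land on the inner part's 12 teeth (30 degrees apart) when pressed 1.5 mm. Turning up to 30 degrees under 8 to 10 N lets them drop 1 to 2 mm further if the push follows down; only then does the inner part turn.
- jar_mouth (a point): centre of the jar's mouth, 111 mm above the bench, where a sprung rubber gasket pushes the cap up with about 14 N. It makes the engaged cap stiff to turn (about 0.1 to 0.3 N m; 0.5 and more means the stop) and pops it up 1 to 2 mm when it comes free.
- coaster: round cork coaster lying fixed on the bench, 100 mm across, 6 mm thick; origin at the centre of its underside
- lacquer_lid: bystander: red lacquered jewellery-box lid, 100 x 130 x 20 mm, lying flat; origin at the centre of its underside
- calipers: bystander: brass calipers lying flat, 150 mm long along their y, 4 to 8 mm thick; origin under the middle of the beam
- charcoal_block: bystander: charcoal polishing block, 60 x 38 x 30 mm; origin at the centre of its underside
- pearl_disc: bystander: mother-of-pearl disc, 60 mm across, 9 mm thick; origin at the centre of its underside
Not all that is in view belongs to the job. Of the things that look like the cap, the middle-sized one is meant. Of the things that look like the jar, take the one that is farthest to the robot's left at the start.

How it is judged:
By the outcome, as a careful person would: the job done as asked, in the order asked, and still so for the second after the job is handed in, with the robot touching nothing.
It also fails if it takes over 61 s, if anything falls off the work surface, if the arm or the gripper's body presses on something with over 40 N, if the wrist force passes 120 N, or if a joint passes its speed limit or range.

### The arm

A 6-joint arm with a two-finger parallel gripper is mounted at the origin on the work surface. World frame = base frame: x ahead of the robot, y to its left, z up, the work surface at z = 0. Lengths are in m, angles in rad, forces in N, time in s.
With the tool pointing down it reaches from about 0.3 to 0.775 m from the base axis. Payload 14.6 kg.
Tool frame: the origin (TCP) lies between the finger pads; the fingertips stand ctrl.tip_extent ahead of it and the grasp point (between the pads) lies 3 mm ahead of it (ctrl.tip_extent is the distance from the TCP to the fingertips, in m); z points along the fingers, y is the line along which they close (so a half turn about z gives the same grasp; the last joint's range is limited). The gripper opens to 94 mm and grips with 3 to 60 N. Pads are 16 mm wide; open, the fingers measure 119 mm over their backs; the gripper's body (75 mm by 177 mm) begins 78 mm behind the grasp point.
Start: joints at [1.167, 0.3, 1.521, -0, 1.321, -0.067], TCP at [0.182, 0.519, 0.202] pointing down, gripper open.
Joint ranges: [-3.03, 3.03], [-0.79, 2.21], [0.23, 2.52], [-1.04, 4.18], [0, 3.07], [-2.55, 2.55]. Speed limits (rad/s): [2.22, 2.22, 2.57, 3.14, 3.14, 3.14].

### API

Orientations are given as [roll, pitch, yaw] about the fixed x, y, z axes, in that order (R = Rz(yaw) Ry(pitch) Rx(roll)).
In Python, from station import ctrl, eyes gives the robot as it stands. The module is installed in compiled form; this text tells all that it offers.
- The arm moves only by the shell command python3 -m crank 'ROWS' [OPENING] [FORCE]. ROWS is a JSON list of rows, 1 to 10 of them, each an object with the fields pos (a list: dx, dy, dz in shares of the most that a row can go, 1 being 50 mm), rotvec (a list: a rotation vector rx, ry, rz in parts of the range, where 1.0 means 2 pi rad); a field left out counts as zero; each row shifts and turns the commanded pose from where the row before left it, along the tool's axes as they then stand; what a row does not reach is not made up. A row lasts 1/10 s, in which the tool goes at most 0.05 m and 0.15 rad, less where a joint would pass 70% of its speed; a pose out of reach is approached as far as the arm can. OPENING is the finger opening in m, set as the command begins (- or left out keeps the last). The fingers move at their own pace and stop on an object; FORCE is the grip in N (left out, the last holds). Time passes only in rows, so rows that do not move let the fingers close. It prints the time, the measured TCP pose, the force, the opening and the grip force at its end. A shift or turn number past 1, either way, is cut back to 1. Input that does not fit is refused with a message, and nothing moves.
- ctrl.get_obs(): the state, without advancing time (a new reading comes with each control period).
- eyes.camera(name): name is "scene" or "top" or "wrist"; returns a dict with "pixels" (384x512x3 uint8, blue, green, red), "fx", "fy", "cx", "cy" (pixels), "k1" (the pictures are not rectified: a ray, as slopes to the right and down, at radius r is drawn at 1 + k1 r^2 times it, then the intrinsics apply), "extrinsics" (4x4, takes a point from camera to world coordinates). Camera axes: x right, y up, looking along -z (the intrinsics and any distortion apply to the point x, -y, -z); pixel columns grow to the right and rows downward; lengths in m; the calibration is good to about 2 mm. A picture is of the moment at which its call begins. There is no depth.
- ctrl.hand_in(): hands the job in; it is judged then, once.
The state is a dict: "time_s": time; "qpos": joint angles; "joint_vel": joint speeds; "tau": joint torques, N m; "ee_pos": TCP position; "eef_rot": TCP orientation; "force": force on the tool from outside, world axes, zero at the start; "moment": the same for the moment, N m; "grip_width": finger opening in m; "grip_force": force on a finger pad.
Only numpy, scipy, OpenCV 4.12 (cv2) and the standard library are available. Lean on these libraries where they do the work, as an engineer would, in place of code of your own. Each camera call takes 0.05 s, during which the arm holds its last target. There are 200 camera calls.

## Working session

There is one attempt and no reset: what is moved stays moved. The work goes in short steps, Python scripts to look and compute and a shell command to move; the robot and the scene stay as the last step left them, time stands still between calls to the robot, and variables do not carry over. Pictures are saved under pics/ and viewed, at most 10 in all, crops included, and the job is handed in when it is done.

```bash
mkdir -p pics
cat > h.py <<'E'
import numpy as np, cv2
from station import ctrl, eyes
def shot(n):
    c=eyes.camera(n); return c
def ray(c,u,v):
    d=np.array([(u-c["cx"])/c["fx"],(v-c["cy"])/c["fy"]]); s=d.copy()
    for _ in range(30): s=d/(1+c["k1"]*(s@s))
    E=np.array(c["extrinsics"]); r=E[:3,:3]@np.array([s[0],-s[1],-1]); return E[:3,3],r
def onplane(c,u,v,z):
    o,r=ray(c,u,v); return o+r*(z-o[2])/r[2]
def proj(c,p):
    E=np.array(c["extrinsics"]); q=E[:3,:3].T@(np.array(p)-E[:3,3]); s=np.array([q[0],-q[1]])/-q[2]
    s=s*(1+c["k1"]*(s@s)); return s[0]*c["fx"]+c["cx"],s[1]*c["fy"]+c["cy"]
E
python3 - <<'E'
from h import *
import pickle
ims={}
for n in("scene","top","wrist"):
    c=shot(n); ims[n]=c; print(n,np.round(np.array(c["extrinsics"]),3).tolist(),c["fx"],c["k1"])
pickle.dump(ims,open("ims0.pkl","wb"))
for n in("scene","top"):
    cv2.imwrite(f"pics/{n}0.png",cv2.resize(ims[n]["pixels"],(800,600),interpolation=cv2.INTER_CUBIC))
print(ctrl.tip_extent,ctrl.get_obs())
E
```

```text
scene [[0.061, -0.859, 0.509, 1.243], [0.998, 0.057, -0.023, -0.142], [-0.009, 0.51, 0.86, 1.262], [0.0, 0.0, 0.0, 1.0]] 428.20112985418734 -0.06239057735896887
top [[-0.025, 0.989, -0.148, 0.408], [-1.0, -0.026, -0.003, -0.103], [-0.007, 0.148, 0.989, 1.305], [0.0, 0.0, 0.0, 1.0]] 432.91444652547517 -0.014172029336448701
wrist [[0.33, -0.916, -0.229, 0.116], [0.944, 0.32, 0.082, 0.542], [-0.001, -0.243, 0.97, 0.384], [0.0, 0.0, 0.0, 1.0]] 334.38224154773405 0.02450202728018937
0.022 {'time_s': 0.15, 'qpos': array([ 1.16739914e+00,  3.00334206e-01,  1.52141503e+00,  1.99037732e-05,
        1.32072789e+00, -6.65920537e-02]), 'joint_vel': array([ 1.11157706e-03, -1.40364069e-03, -9.08063956e-04, -2.01807722e-04,
       -6.90819359e-05, -3.93268843e-04]), 'tau': array([-3.96078485e-04, -5.31961691e+01, -3.52824247e+01,  7.08058826e-02,
        2.35623313e-02, -4.14434157e-05]), 'ee_pos': array([0.18167468, 0.51891476, 0.20123168]), 'eef_rot': array([-3.14071143e+00, -7.80923788e-05,  2.80478255e+00]), 'force': array([-0.83023816, -0.26329177, -0.48850728]), 'moment': array([-0.00150163, -0.01960901, -0.00155696]), 'grip_force': 0.0, 'grip_width': 0.09371443176808195}
```

View pics/top0.png

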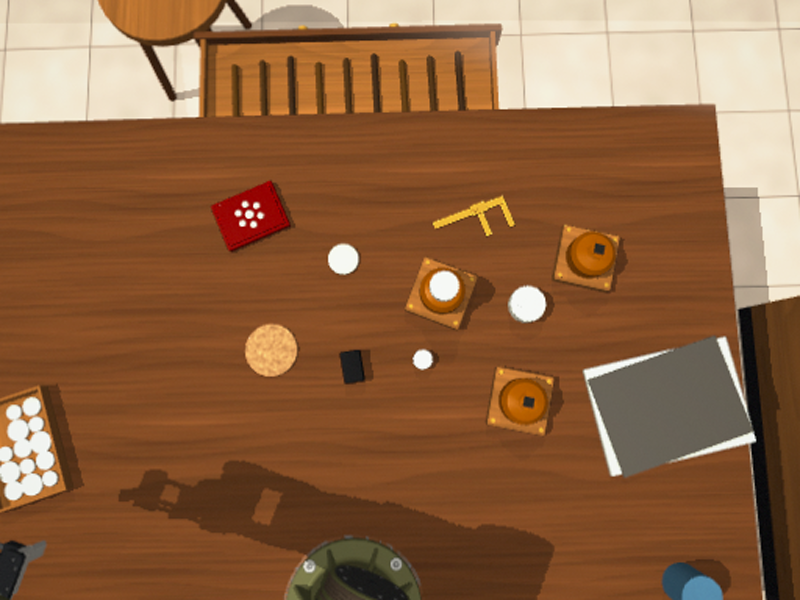

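View pics/scene0.png

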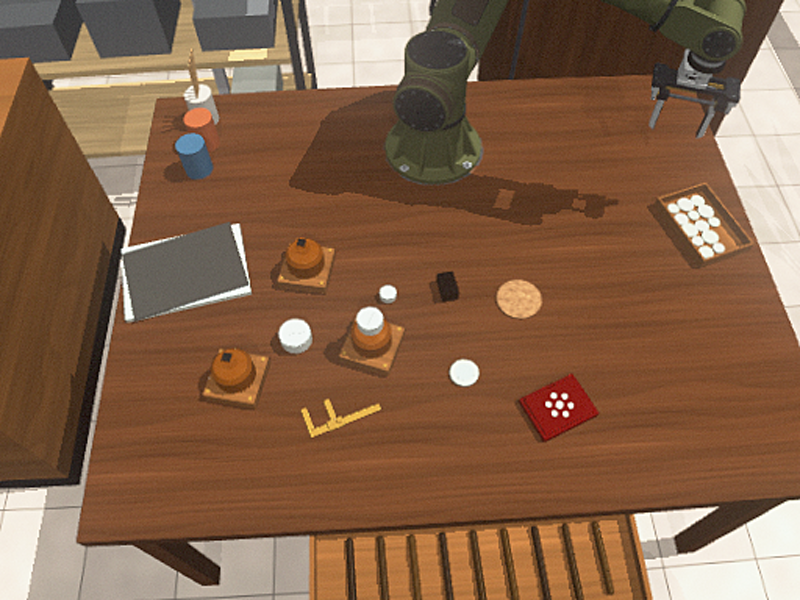

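The top view (800x600 px) shows three amber jars at (442,290), (590,255) and (524,402). The leftmost, (442,290), is the one meant. There are three cap-like objects: small at (423,359), large at (527,304), and the one on the jar at (442,286). The one on the jar should be the middle-sized. The white disc at (343,259) is the pearl disc and the coaster is at (271,350). I'll measure these and confirm with a crop.

Run:
```python
from h import *
import pickle
ims=pickle.load(open("ims0.pkl","rb"))
def blobs(c,mask,amin=60):
    n,l,s,ce=cv2.connectedComponentsWithStats(mask.astype(np.uint8)); out=[]
    for i in range(1,n):
        if s[i,4]>amin:
            ct=max(cv2.findContours((l==i).astype(np.uint8),0,1)[0],key=len)
            if len(ct)>5: out.append((s[i,4],cv2.fitEllipse(ct)))
    return out
for n in("top","scene"):
    c=ims[n]; hsv=cv2.cvtColor(c["pixels"],cv2.COLOR_BGR2HSV); H,S,V=[hsv[...,i].astype(int) for i in range(3)]
    for nm,m,z in(("white",(S<45)&(V>175),.126),("cork",(H>8)&(H<20)&(S>80)&(S<165)&(V>170),.006)):
        for a,e in blobs(c,m):
            u,v=e[0]
            if not(a<1500 and 120<v<300 and 90<u<400): continue
            zs=[z] if nm=="cork" else [.126,.031,.009]
            print(n,nm,a,np.round(e[0],1),np.round(e[1],1),[np.round(onplane(c,u,v,k)[:2],4).tolist() for k in zs], "w_mm",np.round([1e3*np.linalg.norm(onplane(c,u+e[1][1]/2,v,k)-onplane(c,u-e[1][1]/2,v,k)) for k in zs],1))
a=cv2.resize(ims["top"]["pixels"][140:290,220:420],(800,600),interpolation=cv2.INTER_CUBIC)
cv2.imwrite("pics/crop1.png",a)
```

```text
top white 285 [219.2 165.6] [17.9 18.5] [[0.6262, 0.0009], [0.6438, 0.0092], [0.6478, 0.0112]] w_mm [51.2 55.3 56.3]
top white 271 [283.7 182.7] [17.6 17.8] [[0.5738, -0.1758], [0.5871, -0.1817], [0.5902, -0.1831]] w_mm [49.  53.  53.9]
top white 406 [337.4 193.9] [21.7 22.1] [[0.5387, -0.3216], [0.5492, -0.3393], [0.5517, -0.3433]] w_mm [60.5 65.3 66.5]
top white 120 [270.2 229.6] [11.5 11.5] [[0.4466, -0.1347], [0.4497, -0.1373], [0.4504, -0.1379]] w_mm [31.2 33.7 34.3]
top white 218 [385.2 236.3] [ 5.5 67.9] [[0.4203, -0.4445], [0.4213, -0.472], [0.4215, -0.4784]] w_mm [183.4 198.2 201.6]
top white 264 [392.3 297.5] [ 5.3 90.9] [[0.2596, -0.4525], [0.2476, -0.4807], [0.2448, -0.4872]] w_mm [240.6 260.  264.5]
top cork 875 [172.9 223.6] [32.  33.1] [[0.4754, 0.1525]] w_mm [99.4]
scene white 263 [165.3 186.4] [31.9 32.3] [[0.4963, -0.3987], [0.4339, -0.4202], [0.4194, -0.4252]] w_mm [103.1 111.7 113.7]
scene white 77 [247.8 186.8] [ 8.  10.2] [[0.5152, -0.138], [0.4543, -0.1376], [0.4403, -0.1375]] w_mm [32.2 34.9 35.6]
scene white 198 [236.2 203.3] [13.9 16.3] [[0.5731, -0.1766], [0.5172, -0.1794], [0.5042, -0.1801]] w_mm [50.1 54.3 55.3]
scene white 292 [188.1 212.5] [17.1 19.8] [[0.596, -0.3242], [0.542, -0.3395], [0.5294, -0.343]] w_mm [60.7 65.7 66.9]
scene white 244 [296.8 238.1] [15.9 17.8] [[0.7034, -0.0034], [0.6583, 0.0082], [0.6478, 0.0109]] w_mm [52.1 56.5 57.5]
scene cork 116 [256.2 214.9] [ 41.4 125. ] [[0.5518, -0.115]] w_mm [419.]
scene cork 551 [331.9 190.8] [23.4 28.1] [[0.4743, 0.1521]] w_mm [97.4]
scene cork 187 [239.  216.4] [31.1 35. ] [[0.5538, -0.1727]] w_mm [117.1]
scene cork 170 [159.1 242.4] [14.3 32.5] [[0.6328, -0.4356]] w_mm [106.4]
```

View pics/crop1.png

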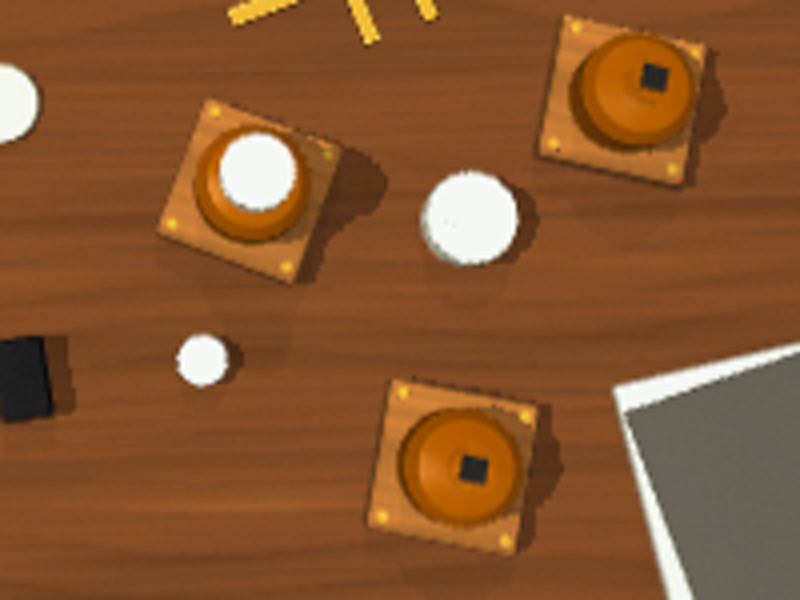

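The crop confirms it. The capped jar is leftmost, and its cap measures about 50 mm, between the 33 mm and 65 mm lookalikes. The two views agree on the cap at (0.5735, -0.176) and the coaster at (0.475, 0.152). Next I translate at height, then unwind the yaw.

The manual's scale: shifts go in shares of 50 mm and turns go in shares of 2 pi rad. Converting my numbers, -0.0333 m is -0.666, -0.02926 m is -0.5852.

```bash
python3 -m crank '[{"pos": [-0.666, -0.5852, 0]}, {"pos": [-0.666, -0.5852, 0]}, {"pos": [-0.666, -0.5852, 0]}, {"pos": [-0.666, -0.5852, 0]}, {"pos": [-0.666, -0.5852, 0]}, {"pos": [-0.666, -0.5852, 0]}, {"pos": [-0.666, -0.5852, 0]}, {"pos": [-0.666, -0.5852, 0]}, {"pos": [-0.666, -0.5852, 0]}]' 0.094
python3 -m crank '[{"pos": [-0.666, -0.5852, 0]}, {"pos": [-0.666, -0.5852, 0]}, {"pos": [-0.666, -0.5852, 0]}, {"pos": [-0.666, -0.5852, 0]}, {"pos": [-0.666, -0.5852, 0]}, {"pos": [-0.666, -0.5852, 0]}, {"pos": [-0.666, -0.5852, 0]}, {"pos": [-0.666, -0.5852, 0]}, {"pos": [-0.666, -0.5852, 0]}]'
python3 -m crank '[{"rotvec": [0, 0, 0.0236]}, {"rotvec": [0, 0, 0.0236]}, {"rotvec": [0, 0, 0.0236]}, {"rotvec": [0, 0, 0.0236]}, {"rotvec": [0, 0, 0.0236]}, {"rotvec": [0, 0, 0.0236]}, {"rotvec": [0, 0, 0.0236]}, {"rotvec": [0, 0, 0.0236]}, {"rotvec": [0, 0, 0.0236]}]'
python3 -m crank '[{"rotvec": [0, 0, 0.0236]}, {"rotvec": [0, 0, 0.0236]}, {"rotvec": [0, 0, 0.0236]}, {"rotvec": [0, 0, 0.0236]}, {"rotvec": [0, 0, 0.0236]}, {"rotvec": [0, 0, 0.0236]}, {"rotvec": [0, 0, 0.0236]}, {"rotvec": [0, 0, 0.0236]}, {"rotvec": [0, 0, 0.0236]}, {}]'
python3 - <<'E'
from h import *
o=ctrl.get_obs(); print(o)
c=shot("wrist"); cv2.imwrite("pics/w1.png",c["pixels"])
E
```

```text
time_s: 1.05
ee_pos: [0.378, 0.1698, 0.2017]
eef_rot: [3.141, 0.0, 2.805]
force: [1.4, 1.1, -0.1]
grip_width: 0.094
grip_force: 0.0
time_s: 1.95
ee_pos: [0.5739, -0.1779, 0.2014]
eef_rot: [3.142, -0.0, 2.805]
force: [-1.1, 1.2, 0.2]
grip_width: 0.0936
grip_force: 0.0
time_s: 2.85
ee_pos: [0.5733, -0.1761, 0.2013]
eef_rot: [-3.141, -0.0, 1.467]
force: [-0.8, 0.9, 0.6]
grip_width: 0.0942
grip_force: 0.0
time_s: 3.85
ee_pos: [0.5733, -0.1761, 0.2014]
eef_rot: [-3.141, 0.001, 0.138]
force: [-0.1, 1.0, 0.6]
grip_width: 0.0942
grip_force: 0.0
{'time_s': 3.85, 'qpos': array([-3.59005484e-01,  4.12068378e-01,  1.37062166e+00,  1.79402249e-06,
        1.35950181e+00,  1.07355889e+00]), 'joint_vel': array([ 1.78970288e-04, -9.95552691e-04, -1.89471395e-04, -1.42419922e-05,
        1.39559743e-03, -1.86251029e-01]), 'tau': array([-2.29526422e-02, -6.00996351e+01, -3.58561277e+01,  4.71466826e-02,
       -6.07837318e-02,  2.91634530e+00]), 'ee_pos': array([ 0.57331497, -0.17605391,  0.20135743]), 'eef_rot': array([-3.14130530e+00,  5.25795640e-04,  1.38231652e-01]), 'force': array([-0.11193184,  0.97068823,  0.64880232]), 'moment': array([-0.04355251,  0.15960355, -0.0148864 ]), 'grip_force': 0.0, 'grip_width': 0.09420138609066991}
```

View pics/w1.png

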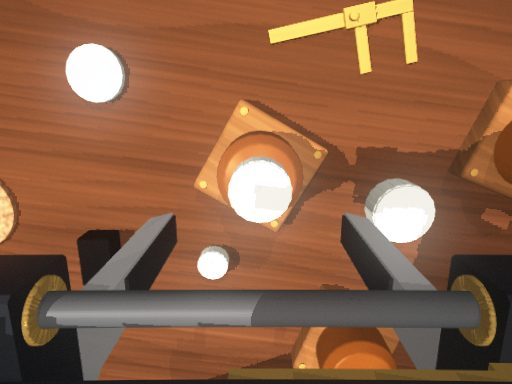

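The wrist view shows the cap at (260,190), midway between the fingers at x of about 175 and 342. I'll check that number and descend.

```bash
python3 - <<'E'
from h import *
c=shot("wrist"); h=cv2.cvtColor(c["pixels"],cv2.COLOR_BGR2HSV)
m=((h[...,1]<60)&(h[...,2]>170)).astype(np.uint8); n,l,s,ce=cv2.connectedComponentsWithStats(m)
i=l[190,260]; ct=max(cv2.findContours((l==i).astype(np.uint8),0,1)[0],key=len); e=cv2.fitEllipse(ct)
print(e,s[i],onplane(c,*e[0],.126))
E
python3 -m crank '[{"pos": [0, 0, 0.3]}, {"pos": [0, 0, 0.3]}, {"pos": [0, 0, 0.3]}, {"pos": [0, 0, 0.2]}, {"pos": [0, 0, 0.2]}, {"pos": [0, 0, 0.2]}, {}]'
python3 -m crank '[{}, {}, {}, {}, {}]' 0.05 5
```

```text
((259.6363830566406, 189.7362518310547), (62.927520751953125, 65.4415283203125), 179.4534912109375) [ 228  157   64   66 3322] [ 0.57640854 -0.1769278   0.126     ]
time_s: 4.65
ee_pos: [0.5729, -0.1759, 0.1253]
eef_rot: [-3.141, 0.002, 0.141]
force: [0.1, -0.7, 0.5]
grip_width: 0.0941
grip_force: 0.0
time_s: 5.15
ee_pos: [0.5735, -0.1761, 0.1268]
eef_rot: [3.141, -0.0, 0.141]
force: [0.5, 0.6, -0.2]
grip_width: 0.057
grip_force: 0.0
```

In the tool's units: 0.001 m is 0.02.

```bash
python3 -m crank '[{"pos": [0.02, 0, 0]}, {}, {}, {}, {}, {}]' 0.04 10
python3 -m crank '[{}, {}, {}]' - 45
python3 -m crank '[{"pos": [0, 0, 0.01]}, {"pos": [0, 0, 0.01]}, {}]'
python3 -m crank '[{"pos": [0, 0, 0.01]}, {"pos": [0, 0, 0.01]}, {}]'
```

```text
time_s: 5.75
ee_pos: [0.5744, -0.1759, 0.1266]
eef_rot: [-3.142, 0.0, 0.141]
force: [0.8, 0.4, 0.0]
grip_width: 0.04
grip_force: 0.0
time_s: 6.05
ee_pos: [0.5744, -0.176, 0.1266]
eef_rot: [3.142, 0.0, 0.141]
force: [0.3, 0.5, 0.1]
grip_width: 0.0403
grip_force: 0.0
time_s: 6.35
ee_pos: [0.5744, -0.1759, 0.1256]
eef_rot: [-3.142, 0.0, 0.141]
force: [0.7, 0.5, 0.9]
grip_width: 0.0401
grip_force: 0.0
time_s: 6.65
ee_pos: [0.5744, -0.1759, 0.1245]
eef_rot: [-3.142, 0.0, 0.141]
force: [0.2, -0.9, 0.5]
grip_width: 0.0402
grip_force: 0.0
```

The opening reached 40 mm with no contact, so the cap isn't between the pads. I'll look before anything else moves.

Run:
```python
from h import *
import pickle
ims={n:shot(n) for n in("scene","top","wrist")}
pickle.dump(ims,open("ims1.pkl","wb"))
c=ims["scene"]; u,v=map(int,proj(c,(.5744,-.176,.12))); print(u,v)
a=cv2.resize(c["pixels"][v-50:v+50,u-50:u+50],(600,600),interpolation=cv2.INTER_CUBIC)
cv2.imwrite("pics/s2.png",a)
cv2.imwrite("pics/w2.png",ims["wrist"]["pixels"])
```

```text
236 204
```

View pics/s2.png

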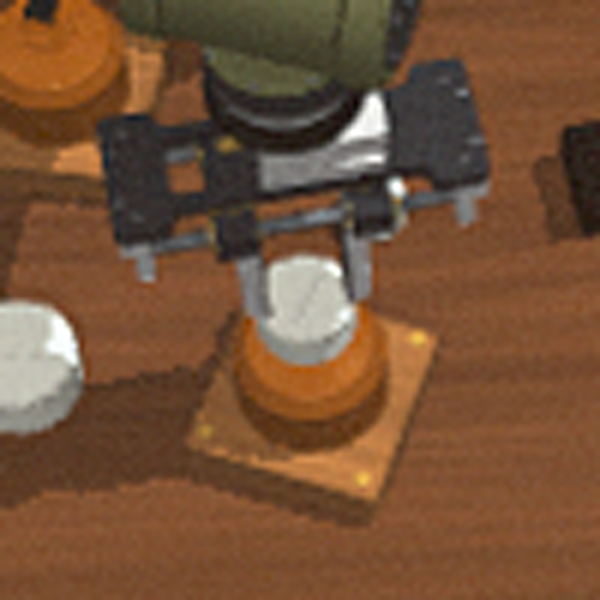

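View pics/w2.png

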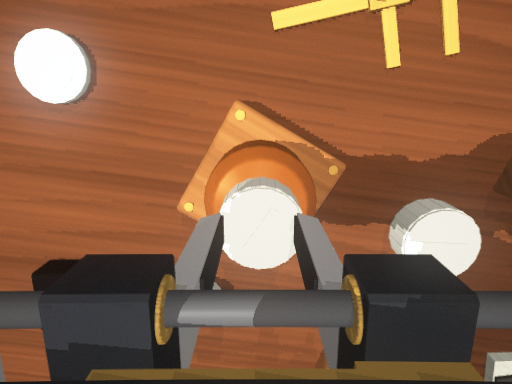

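The fingers really do stand at 40 mm, on the robot's side of the cap or above it. The scene crop has the tips at about (255,310) and (360,300), partly hidden by the cap. I'll triangulate the tips and the cap.

Run:
```python
from h import *
import pickle
i0=pickle.load(open("ims0.pkl","rb")); i1=pickle.load(open("ims1.pkl","rb"))
def tri(obs):
    A=np.zeros((3,3));b=np.zeros(3);L=[]
    for c,u,v in obs:
        o,r=ray(c,u,v); r/=np.linalg.norm(r); P=np.eye(3)-np.outer(r,r); A+=P;b+=P@o;L.append((P,o))
    p=np.linalg.solve(A,b); return p,[np.linalg.norm(P@(p-o))*1e3 for P,o in L]
print("cap top",tri([(i0["scene"],236.2,203.3),(i0["top"],283.7,182.7)]))
print("cap top now s+w",tri([(i1["scene"],186+305/6,154+300/6),(i1["wrist"],260,224)]))
print("tipL/R?",tri([(i1["scene"],186+262/6,154+310/6),(i1["wrist"],300,217)]),tri([(i1["scene"],186+352/6,154+300/6),(i1["wrist"],222,217)]))
w=i1["wrist"]
for dz in(.0,.022):
  for s in(-.02,.02):
    y=.141;p=np.array([.5744+s*np.sin(y),-.1759-s*np.cos(y),.1245-dz]); print(dz,s,np.round(proj(w,p)),np.round(proj(i1["scene"],p)))
for z in (.126,.11,.09):print(z,[np.round(proj(i1[n],[.5744,-.176,z])) for n in("wrist","scene","top")])
E=np.array(w["extrinsics"]);print(E.round(3))
```

```text
cap top (array([ 0.57353712, -0.17617512,  0.12669035]), [np.float64(0.46444904609068205), np.float64(0.4644490460906759)])
cap top now s+w (array([ 0.58111858, -0.17536017,  0.13548886]), [np.float64(0.8371974446751171), np.float64(0.8371974446750606)])
tipL/R? (array([ 0.59047787, -0.19591656,  0.14336224]), [np.float64(0.273208140068697), np.float64(0.27320814006866845)]) (array([ 0.57741814, -0.15264064,  0.12480755]), [np.float64(2.001989579023838), np.float64(2.0019895790239013)])
0.0 -0.02 [223. 228.] [243. 203.]
0.0 0.02 [292. 228.] [230. 205.]
0.022 -0.02 [227. 215.] [243. 206.]
0.022 0.02 [289. 215.] [231. 209.]
0.126 [array([258., 229.]), array([236., 204.]), array([284., 182.])]
0.11 [array([258., 219.]), array([237., 206.]), array([283., 183.])]
0.09 [array([258., 209.]), array([237., 209.]), array([283., 184.])]
[[ 0.141  0.96   0.24   0.645]
 [-0.99   0.136  0.035 -0.166]
 [ 0.    -0.243  0.97   0.307]
 [ 0.     0.     0.     1.   ]]
```

Run:
```python
from h import *
import pickle
i1=pickle.load(open("ims1.pkl","rb"))
s=i1["scene"]["pixels"][180:230,214:264]; w=i1["wrist"]["pixels"][170:290,200:320]
cv2.imwrite("pics/two.png",np.hstack([cv2.resize(s,(400,400),interpolation=cv2.INTER_NEAREST),cv2.resize(w,(400,400),interpolation=cv2.INTER_CUBIC)]))
print(ctrl.get_obs())
```

```text
{'time_s': 6.8, 'qpos': array([-3.58200963e-01,  4.81142824e-01,  1.45517219e+00, -1.02366478e-05,
        1.20530194e+00,  1.07182373e+00]), 'joint_vel': array([ 8.60226403e-04, -2.13488434e-04, -6.79292157e-05,  1.04335012e-03,
       -2.37146902e-03, -5.79983102e-04]), 'tau': array([ 1.14898048e-04, -6.16481423e+01, -3.36653781e+01,  4.62828157e-02,
       -5.82738337e-02, -9.38736730e-05]), 'ee_pos': array([ 0.57440006, -0.17594917,  0.12465444]), 'eef_rot': array([-3.14158942e+00,  2.59096134e-05,  1.40775297e-01]), 'force': array([-0.63744542,  0.09989671, -0.25519448]), 'moment': array([-0.0053348 ,  0.1344422 ,  0.03337398]), 'grip_force': 0.0, 'grip_width': 0.039631255517355246}
```

View pics/two.png

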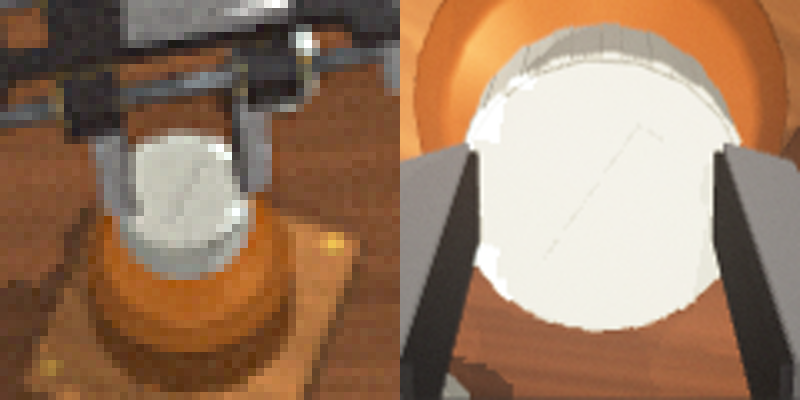

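Finger gap against opening (167 px at 94 mm, 72 px at 40 mm) puts the finger ends at the same depth each time, about TCP height. They aren't 22 mm ahead of it. The scene view agrees: the ends are at z of about 0.128, just above the cap top, so the fingers closed in air. I'll open, go lower, and check by contact width.

In the tool's units: -0.002 m is -0.04.

```bash
python3 -m crank '[{"pos": [0, 0, -0.04]}, {}, {}, {}, {}, {}]' 0.08 10
python3 -m crank '[{"pos": [0, 0, 0.1]}, {"pos": [0, 0, 0.1]}, {"pos": [0, 0, 0.1]}, {"pos": [0, 0, 0.06]}, {}]'
python3 -m crank '[{}, {}, {}, {}, {}, {}, {}]' 0.045 5
```

```text
time_s: 7.4
ee_pos: [0.5744, -0.1759, 0.1266]
eef_rot: [3.142, 0.0, 0.141]
force: [0.5, 0.7, -0.6]
grip_width: 0.0799
grip_force: 0.0
time_s: 7.9
ee_pos: [0.5742, -0.1759, 0.108]
eef_rot: [-3.141, 0.001, 0.141]
force: [-0.6, 0.4, -0.3]
grip_width: 0.0802
grip_force: 0.0
time_s: 8.6
ee_pos: [0.5746, -0.1765, 0.109]
eef_rot: [3.141, -0.001, 0.141]
force: [-0.1, -6.0, 1.4]
grip_width: 0.052
grip_force: 5.0
```

Contact at 52 mm, so this is the shell. I'll take out the lateral offset and seat a little deeper before gripping.

In the tool's units: 0.002 m is 0.04, 0.001 m is 0.02.

```bash
python3 -m crank '[{}, {"pos": [0, 0.02, 0.04]}, {"pos": [0, 0, 0.04]}, {}]' 0.058 5
python3 -m crank '[{}, {}, {}, {}, {}]' 0.045 5
```

```text
time_s: 9.0
ee_pos: [0.5743, -0.1767, 0.1041]
eef_rot: [-3.141, 0.001, 0.141]
force: [-0.9, -0.8, 0.3]
grip_width: 0.0579
grip_force: 0.0
time_s: 9.5
ee_pos: [0.5745, -0.1768, 0.1046]
eef_rot: [-3.141, 0.0, 0.141]
force: [0.1, 1.5, -2.2]
grip_width: 0.0518
grip_force: 5.0
```

```bash
python3 -m crank '[{}, {}, {}]' - 45
```

```text
time_s: 9.8
ee_pos: [0.5745, -0.1769, 0.1045]
eef_rot: [-3.141, 0.0, 0.141]
force: [-0.2, 1.4, -2.0]
grip_width: 0.051
grip_force: 45.0
```

In the tool's units: 0.0005 m is 0.01.

```bash
python3 -m crank '[{"pos": [0, 0, 0.01]}, {"pos": [0, 0, 0.01]}, {}]'
python3 -m crank '[{"pos": [0, 0, 0.01]}, {}]'
python3 -m crank '[{"pos": [0, 0, 0.006]}, {}]'
```

```text
time_s: 10.1
ee_pos: [0.5746, -0.1769, 0.104]
eef_rot: [3.141, -0.0, 0.141]
force: [-1.6, 2.0, 3.5]
grip_width: 0.0513
grip_force: 45.0
time_s: 10.3
ee_pos: [0.5746, -0.1769, 0.1034]
eef_rot: [3.141, -0.0, 0.141]
force: [-1.7, 2.6, 5.3]
grip_width: 0.051
grip_force: 45.0
time_s: 10.5
ee_pos: [0.5746, -0.1769, 0.1031]
eef_rot: [3.142, -0.0, 0.141]
force: [-3.0, 2.9, 6.5]
grip_width: 0.0509
grip_force: 45.0
```

In the tool's units: 0.0004 m is 0.008.

```bash
python3 -m crank '[{"pos": [0, 0, 0.008]}, {}]'
python3 -m crank '[{"pos": [0, 0, 0.008]}, {}]'
```

```text
time_s: 10.7
ee_pos: [0.5747, -0.177, 0.1029]
eef_rot: [3.141, -0.001, 0.141]
force: [-3.1, 2.3, 7.0]
grip_width: 0.0513
grip_force: 45.0
time_s: 10.9
ee_pos: [0.5748, -0.1771, 0.1028]
eef_rot: [3.141, -0.001, 0.141]
force: [-3.8, 2.3, 8.8]
grip_width: 0.051
grip_force: 45.0
```

```bash
cat > m.py <<'E'
from station import ctrl
o=ctrl.get_obs(); print("Mz",o["moment"].round(3),"z",o["ee_pos"][2].round(5),"q6",o["qpos"][5].round(3),"F",o["force"].round(1))
E
python3 -m crank '[{"rotvec": [0, 0, -0.008]}, {"rotvec": [0, 0, -0.008]}, {}]'; python3 m.py
python3 -m crank '[{"rotvec": [0, 0, -0.008]}, {"rotvec": [0, 0, -0.008]}, {}]'; python3 m.py
```

```text
time_s: 11.2
ee_pos: [0.5748, -0.1769, 0.1028]
eef_rot: [3.141, -0.001, 0.243]
force: [-4.1, 2.8, 9.7]
grip_width: 0.0514
grip_force: 45.0
Mz [ 0.608  1.001 -0.002] z 0.10284 q6 0.969 F [-4.1  2.8  9.7]
time_s: 11.5
ee_pos: [0.5747, -0.1768, 0.1028]
eef_rot: [3.141, -0.001, 0.343]
force: [-3.3, 4.5, 10.3]
grip_width: 0.0516
grip_force: 45.0
Mz [ 0.746  0.971 -0.007] z 0.10276 q6 0.869 F [-3.3  4.5 10.3]
```

In the tool's units: -0.04 rad is -0.0064.

```bash
python3 -m crank '[{"rotvec": [0, 0, -0.0064]}, {"rotvec": [0, 0, -0.0064]}, {}]'; python3 m.py
python3 -m crank '[{"rotvec": [0, 0, -0.0064]}, {"rotvec": [0, 0, -0.0064]}, {}]'; python3 m.py
```

```text
time_s: 11.8
ee_pos: [0.5747, -0.1767, 0.1025]
eef_rot: [-3.142, -0.0, 0.422]
force: [-3.4, 3.2, 6.5]
grip_width: 0.0514
grip_force: 45.0
Mz [0.863 0.791 0.011] z 0.10249 q6 0.789 F [-3.4  3.2  6.5]
time_s: 12.1
ee_pos: [0.5746, -0.1766, 0.1023]
eef_rot: [-3.141, -0.0, 0.502]
force: [-2.9, 4.7, 6.5]
grip_width: 0.0513
grip_force: 45.0
Mz [ 0.935  0.849 -0.037] z 0.10235 q6 0.709 F [-2.9  4.7  6.5]
```

In the tool's units: -0.04 rad is -0.0064.

```bash
python3 -m crank '[{"rotvec": [0, 0, -0.0064]}, {"rotvec": [0, 0, -0.0064]}, {}]'; python3 m.py
```

```text
time_s: 12.4
ee_pos: [0.5746, -0.1766, 0.1027]
eef_rot: [-3.141, -0.0, 0.582]
force: [-5.5, 4.9, 10.2]
grip_width: 0.051
grip_force: 45.0
Mz [1.038 1.147 0.035] z 0.10273 q6 0.629 F [-5.5  4.9 10.2]
```

At yaw 0.42–0.50 the teeth were over gaps (force fell to 6.5 N), but they rode up again because I didn't follow down. I'll go back there and push down.

In the tool's units: 0.06 rad is 0.0095.

```bash
python3 -m crank '[{"rotvec": [0, 0, 0.0095]}, {"rotvec": [0, 0, 0.0095]}, {}]'; python3 m.py
python3 -m crank '[{"pos": [0, 0, 0.01]}, {"pos": [0, 0, 0.01]}, {}]'; python3 m.py
```

```text
time_s: 12.7
ee_pos: [0.5747, -0.1767, 0.1024]
eef_rot: [3.142, -0.0, 0.459]
force: [-2.6, 3.8, 6.3]
grip_width: 0.0513
grip_force: 45.0
Mz [ 0.671  0.739 -0.045] z 0.10243 q6 0.753 F [-2.6  3.8  6.3]
time_s: 13.0
ee_pos: [0.5747, -0.1768, 0.1015]
eef_rot: [3.142, -0.0, 0.461]
force: [-3.9, 4.3, 7.8]
grip_width: 0.0509
grip_force: 45.0
Mz [ 0.813  0.827 -0.056] z 0.10147 q6 0.75 F [-3.9  4.3  7.8]
```

In the tool's units: 0.0006 m is 0.012.

```bash
python3 -m crank '[{"pos": [0, 0, 0.012]}, {}]'; python3 m.py
python3 -m crank '[{"rotvec": [0, 0, -0.0064]}, {"rotvec": [0, 0, -0.0064]}, {"rotvec": [0, 0, -0.0064]}, {}]'; python3 m.py
```

```text
time_s: 13.2
ee_pos: [0.5747, -0.1768, 0.1009]
eef_rot: [3.142, -0.0, 0.461]
force: [-3.4, 3.6, 9.1]
grip_width: 0.0511
grip_force: 45.0
Mz [0.807 0.885 0.01 ] z 0.10095 q6 0.75 F [-3.4  3.6  9.1]
time_s: 13.6
ee_pos: [0.5749, -0.1769, 0.1011]
eef_rot: [3.141, -0.001, 0.582]
force: [-2.6, 3.8, 8.4]
grip_width: 0.0512
grip_force: 45.0
Mz [ 0.615  0.673 -0.066] z 0.10107 q6 0.629 F [-2.6  3.8  8.4]
```

In the tool's units: -0.04 rad is -0.0064.

```bash
python3 -m crank '[{"rotvec": [0, 0, -0.0064]}, {"rotvec": [0, 0, -0.0064]}, {"rotvec": [0, 0, -0.0064]}, {}]'; python3 m.py
```

```text
time_s: 14.0
ee_pos: [0.575, -0.177, 0.1011]
eef_rot: [3.14, -0.001, 0.702]
force: [-1.1, 1.9, 7.9]
grip_width: 0.0512
grip_force: 45.0
Mz [ 0.466  0.401 -0.138] z 0.10109 q6 0.509 F [-1.1  1.9  7.9]
```

Engaged, torque building. Continuing to the stop.

In the tool's units: 0.0002 m is 0.004, -0.05 rad is -0.008.

```bash
python3 -m crank '[{"pos": [0, 0, 0.004], "rotvec": [0, 0, -0.008]}, {"rotvec": [0, 0, -0.008]}, {"rotvec": [0, 0, -0.008]}, {"rotvec": [0, 0, -0.008]}]'; python3 m.py
python3 -m crank '[{"rotvec": [0, 0, -0.008]}, {"rotvec": [0, 0, -0.008]}, {"rotvec": [0, 0, -0.008]}, {"rotvec": [0, 0, -0.008]}]'; python3 m.py
```

```text
time_s: 14.4
ee_pos: [0.5752, -0.1767, 0.101]
eef_rot: [3.14, -0.001, 0.903]
force: [-1.1, 5.4, 8.9]
grip_width: 0.0511
grip_force: 45.0
Mz [ 0.996  0.434 -0.118] z 0.10105 q6 0.308 F [-1.1  5.4  8.9]
time_s: 14.8
ee_pos: [0.5751, -0.1763, 0.1011]
eef_rot: [3.141, -0.001, 1.103]
force: [-2.5, 7.8, 10.4]
grip_width: 0.051
grip_force: 45.0
Mz [ 1.456  0.542 -0.125] z 0.10109 q6 0.108 F [-2.5  7.8 10.4]
```

In the tool's units: -0.05 rad is -0.008.

```bash
python3 -m crank '[{"rotvec": [0, 0, -0.008]}, {"rotvec": [0, 0, -0.008]}, {"rotvec": [0, 0, -0.008]}, {"rotvec": [0, 0, -0.008]}]'; python3 m.py
```

```text
time_s: 15.2
ee_pos: [0.5749, -0.1761, 0.1012]
eef_rot: [3.141, -0.001, 1.303]
force: [-4.4, 8.5, 12.7]
grip_width: 0.0511
grip_force: 45.0
Mz [ 1.679  1.112 -0.124] z 0.10117 q6 -0.092 F [-4.4  8.5 12.7]
```

In the tool's units: 0.0008 m is 0.016, -0.0004 m is -0.008.

```bash
python3 -m crank '[{"pos": [0.016, 0, -0.008]}, {}]'; python3 m.py
python3 -m crank '[{"rotvec": [0, 0, -0.008]}, {"rotvec": [0, 0, -0.008]}, {"rotvec": [0, 0, -0.008]}]'; python3 m.py
```

```text
time_s: 15.4
ee_pos: [0.5748, -0.176, 0.1013]
eef_rot: [3.141, -0.0, 1.301]
force: [-4.3, 4.3, 9.9]
grip_width: 0.0512
grip_force: 45.0
Mz [ 0.756  1.003 -0.058] z 0.10134 q6 -0.088 F [-4.3  4.3  9.9]
time_s: 15.7
ee_pos: [0.5748, -0.1756, 0.1014]
eef_rot: [3.142, -0.001, 1.453]
force: [-6.7, 6.8, 12.0]
grip_width: 0.0513
grip_force: 45.0
Mz [ 1.3    1.407 -0.101] z 0.10143 q6 -0.24 F [-6.7  6.8 12. ]
```

In the tool's units: -0.0008 m is -0.016, -0.0005 m is -0.01.

```bash
python3 -m crank '[{"pos": [0.016, -0.016, -0.01]}, {}]'; python3 m.py
python3 -m crank '[{"rotvec": [0, 0, -0.008]}, {"rotvec": [0, 0, -0.008]}, {}]'; python3 m.py
```

```text
time_s: 15.9
ee_pos: [0.5746, -0.1755, 0.1022]
eef_rot: [3.14, 0.001, 1.451]
force: [-1.9, 2.2, 10.9]
grip_width: 0.051
grip_force: 45.0
Mz [ 0.34   0.47  -0.033] z 0.10217 q6 -0.237 F [-1.9  2.2 10.9]
time_s: 16.2
ee_pos: [0.5745, -0.1753, 0.1021]
eef_rot: [3.14, 0.0, 1.553]
force: [-3.4, 3.9, 10.9]
grip_width: 0.0511
grip_force: 45.0
Mz [ 0.623  0.818 -0.064] z 0.10212 q6 -0.339 F [-3.4  3.9 10.9]
```

In the tool's units: -0.0002 m is -0.004, -0.05 rad is -0.008.

```bash
python3 -m crank '[{"pos": [0, 0, -0.004], "rotvec": [0, 0, -0.008]}, {"rotvec": [0, 0, -0.008]}, {}]'; python3 m.py
python3 -m crank '[{"pos": [0.008, -0.008, 0], "rotvec": [0, 0, -0.0064]}, {"rotvec": [0, 0, -0.0064]}, {}]'; python3 m.py
```

```text
time_s: 16.5
ee_pos: [0.5741, -0.1754, 0.1021]
eef_rot: [3.141, 0.0, 1.652]
force: [-5.9, 1.8, 10.2]
grip_width: 0.0512
grip_force: 45.0
Mz [ 0.383  1.213 -0.091] z 0.10214 q6 -0.439 F [-5.9  1.8 10.2]
time_s: 16.8
ee_pos: [0.5736, -0.1754, 0.1022]
eef_rot: [3.141, 0.001, 1.732]
force: [-5.8, 0.2, 11.5]
grip_width: 0.0511
grip_force: 45.0
Mz [ 1.000e-03  1.342e+00 -2.230e-01] z 0.10215 q6 -0.518 F [-5.8  0.2 11.5]
```

The manual's scale: shifts go in shares of 50 mm and turns go in shares of 2 pi rad. Converting my numbers, -0.04 rad is -0.0064.

```bash
python3 -m crank '[{"rotvec": [0, 0, -0.0064]}, {"rotvec": [0, 0, -0.0064]}, {}]'; python3 m.py
```

```text
time_s: 17.1
ee_pos: [0.5734, -0.1754, 0.1021]
eef_rot: [-3.141, 0.001, 1.811]
force: [-8.5, 0.7, 12.0]
grip_width: 0.051
grip_force: 45.0
Mz [ 0.066  1.619 -0.722] z 0.10212 q6 -0.598 F [-8.5  0.7 12. ]
```

The torque reached 0.72 N·m, which means the stop. I'll relieve the twist and lift straight up.

In the tool's units: -0.001 m is -0.02, -0.0006 m is -0.012, 0.03 rad is 0.0048.

```bash
python3 -m crank '[{"pos": [0, -0.012, -0.01], "rotvec": [0, 0, 0.0048]}, {"pos": [0, 0, -0.02]}, {"pos": [0, 0, -0.02]}, {"pos": [0, 0, -0.02]}, {}]'; python3 m.py
python3 -m crank '[{"pos": [0, 0, -0.04]}, {"pos": [0, 0, -0.04]}, {"pos": [0, 0, -0.04]}, {"pos": [0, 0, -0.06]}, {"pos": [0, 0, -0.06]}, {}]'; python3 m.py
```

```text
time_s: 17.6
ee_pos: [0.5732, -0.1753, 0.1053]
eef_rot: [3.141, 0.001, 1.782]
force: [-2.5, -0.6, 4.7]
grip_width: 0.0513
grip_force: 45.0
Mz [-0.315  0.477  0.007] z 0.10532 q6 -0.568 F [-2.5 -0.6  4.7]
time_s: 18.2
ee_pos: [0.5733, -0.1751, 0.1174]
eef_rot: [3.141, 0.0, 1.781]
force: [1.0, -0.3, -1.5]
grip_width: 0.0513
grip_force: 45.0
Mz [-0.049  0.039 -0.039] z 0.11741 q6 -0.568 F [ 1.  -0.3 -1.5]
```

In the tool's units: -0.015 m is -0.3, -0.01 m is -0.2.

```bash
python3 -m crank '[{"pos": [0, 0, -0.1]}, {"pos": [0, 0, -0.2]}, {"pos": [0, 0, -0.3]}, {"pos": [0, 0, -0.3]}, {"pos": [0, 0, -0.3]}, {"pos": [0, 0, -0.2]}, {}]'
python3 - <<'E'
from h import *
s=shot("scene"); w=shot("wrist")
u,v=map(int,proj(s,(.574,-.176,.15)))
cv2.imwrite("pics/lift.png",np.hstack([cv2.resize(s["pixels"][v-50:v+50,u-50:u+50],(400,400)),cv2.resize(w["pixels"][100:300,160:360],(400,400))]))
E
```

```text
time_s: 18.9
ee_pos: [0.5737, -0.1752, 0.189]
eef_rot: [3.139, 0.002, 1.781]
force: [-0.3, -0.4, -1.0]
grip_width: 0.0511
grip_force: 45.0
```

View pics/lift.png

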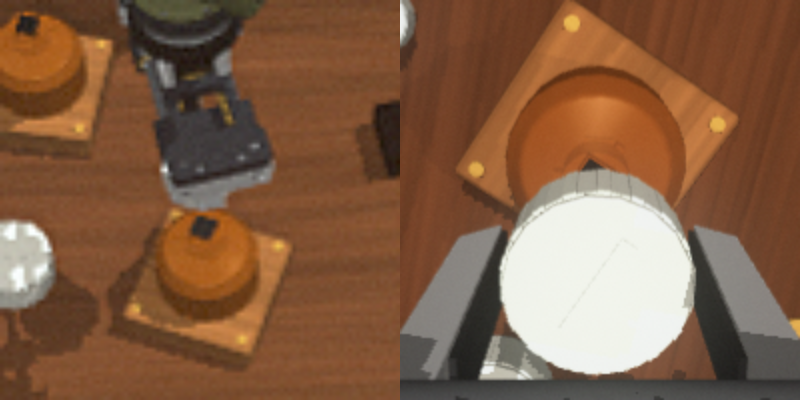

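The jar is open (dark mouth at (205,228) in the left half) and the cap is held level between the pads (right half). Over to the coaster.

In the tool's units: 0.034 m is 0.68, -0.00276 m is -0.0552.

```bash
python3 -m crank '[{"pos": [0.68, -0.0552, 0]}, {"pos": [0.68, -0.0552, 0]}, {"pos": [0.68, -0.0552, 0]}, {"pos": [0.68, -0.0552, 0]}, {"pos": [0.68, -0.0552, 0]}, {"pos": [0.68, -0.0552, 0]}, {"pos": [0.68, -0.0552, 0]}, {"pos": [0.68, -0.0552, 0]}, {"pos": [0.68, -0.0552, 0]}, {"pos": [0.68, -0.0552, 0]}]'
python3 -m crank '[{"pos": [0, 0, 0.6]}, {"pos": [0, 0, 0.6]}, {"pos": [0, 0, 0.6]}, {"pos": [0, 0, 0.6]}, {"pos": [0, 0, 0.4]}, {}]'; python3 m.py
python3 - <<'E'
from h import *
c=shot("wrist"); h=cv2.cvtColor(c["pixels"],cv2.COLOR_BGR2HSV)
m=((h[...,1]<45)&(h[...,2]>190)).astype(np.uint8); n,l,s,ce=cv2.connectedComponentsWithStats(m)
i=l[235,258]; ct=max(cv2.findContours((l==i).astype(np.uint8),0,1)[0],key=len); e=cv2.fitEllipse(ct)
z=ctrl.get_obs()["ee_pos"]; print(e,s[i],onplane(c,*e[0],z[2]+.0215),z)
E
```

```text
time_s: 20.0
ee_pos: [0.4743, 0.1529, 0.1862]
eef_rot: [-3.14, 0.0, 1.781]
force: [1.2, 0.3, -0.3]
grip_width: 0.0508
grip_force: 45.0
time_s: 20.6
ee_pos: [0.4733, 0.1513, 0.044]
eef_rot: [-3.136, 0.0, 1.781]
force: [1.0, -0.4, -1.4]
grip_width: 0.0514
grip_force: 45.0
Mz [-0.086  0.05  -0.024] z 0.04401 q6 0.026 F [ 1.  -0.4 -1.4]
((258.3680419921875, 236.62628173828125), (96.71112060546875, 101.49745178222656), 1.264778733253479) [ 210  185   98  102 7837] [0.4738357  0.15439001 0.06734951] [0.47433787 0.15153632 0.04584951]
```

The cap axis is within about 1–2 mm of the coaster centre. Lowering with force checks.

In the tool's units: 0.008 m is 0.16, 0.006 m is 0.12.

```bash
python3 -m crank '[{"pos": [0, 0, 0.16]}, {"pos": [0, 0, 0.12]}, {"pos": [0, 0, 0.08]}, {}]'; python3 m.py
python3 -m crank '[{"pos": [0, 0, 0.06]}, {"pos": [0, 0, 0.04]}, {"pos": [0, 0, 0.04]}, {}]'; python3 m.py
python3 -m crank '[{"pos": [0, 0, 0.02]}, {"pos": [0, 0, 0.02]}, {"pos": [0, 0, 0.02]}, {}]'; python3 m.py
```

```text
time_s: 21.05
ee_pos: [0.475, 0.1517, 0.0286]
eef_rot: [-3.141, 0.0, 1.781]
force: [0.2, 0.3, -0.8]
grip_width: 0.0514
grip_force: 45.0
Mz [ 0.037  0.031 -0.02 ] z 0.0286 q6 0.026 F [ 0.2  0.3 -0.8]
time_s: 21.45
ee_pos: [0.4751, 0.1517, 0.0216]
eef_rot: [-3.141, 0.0, 1.781]
force: [0.9, -0.7, -1.8]
grip_width: 0.0512
grip_force: 45.0
Mz [-0.054  0.063 -0.018] z 0.02161 q6 0.026 F [ 0.9 -0.7 -1.8]
time_s: 21.85
ee_pos: [0.4751, 0.1517, 0.0187]
eef_rot: [-3.141, 0.0, 1.781]
force: [-0.6, -0.2, -0.3]
grip_width: 0.0513
grip_force: 45.0
Mz [-0.047  0.06  -0.033] z 0.01872 q6 0.026 F [-0.6 -0.2 -0.3]
```

In the tool's units: 0.001 m is 0.02.

```bash
python3 -m crank '[{"pos": [0, 0, 0.02]}, {"pos": [0, 0, 0.02]}, {}]'; python3 m.py
python3 -m crank '[{"pos": [0, 0, 0.014]}, {}, {}]'; python3 m.py
```

```text
time_s: 22.15
ee_pos: [0.4751, 0.1517, 0.0167]
eef_rot: [-3.141, -0.0, 1.781]
force: [0.3, -0.7, -0.9]
grip_width: 0.0514
grip_force: 45.0
Mz [-0.077  0.039 -0.035] z 0.0167 q6 0.026 F [ 0.3 -0.7 -0.9]
time_s: 22.45
ee_pos: [0.4752, 0.1517, 0.0161]
eef_rot: [-3.142, -0.0, 1.781]
force: [-0.1, 0.7, -0.9]
grip_width: 0.0515
grip_force: 45.0
Mz [0.006 0.052 0.043] z 0.01614 q6 0.026 F [-0.1  0.7 -0.9]
```

In the tool's units: 0.0005 m is 0.01.

```bash
python3 -m crank '[{"pos": [0, 0, 0.01]}, {}, {}]'; python3 m.py
```

```text
time_s: 22.75
ee_pos: [0.4752, 0.1517, 0.0156]
eef_rot: [-3.142, -0.0, 1.781]
force: [0.8, -0.6, 0.4]
grip_width: 0.0515
grip_force: 45.0
Mz [-0.1    0.031  0.018] z 0.01564 q6 0.026 F [ 0.8 -0.6  0.4]
```

In the tool's units: 0.0005 m is 0.01.

```bash
python3 -m crank '[{"pos": [0, 0, 0.01]}, {}, {}]'; python3 m.py; python3 -m crank '[{"pos": [0, 0, 0.008]}, {}, {}]'; python3 m.py
```

```text
time_s: 23.05
ee_pos: [0.4753, 0.1518, 0.0153]
eef_rot: [3.141, -0.0, 1.781]
force: [-1.4, -0.9, 4.4]
grip_width: 0.0513
grip_force: 45.0
Mz [-0.096  0.299 -0.044] z 0.01532 q6 0.026 F [-1.4 -0.9  4.4]
time_s: 23.35
ee_pos: [0.4753, 0.1517, 0.0149]
eef_rot: [3.141, 0.0, 1.781]
force: [-1.4, -0.3, 3.8]
grip_width: 0.0515
grip_force: 45.0
Mz [-0.108  0.319 -0.061] z 0.01486 q6 0.026 F [-1.4 -0.3  3.8]
```

Seated: the spring preload appears exactly at the expected height. Releasing and retreating straight up.

In the tool's units: -0.0005 m is -0.01.

```bash
python3 -m crank '[{"pos": [0, 0, -0.01]}, {}]' - 10
python3 -m crank '[{}, {}, {}, {}, {}]' 0.085 10; python3 m.py
python3 -m crank '[{"pos": [0, 0, -0.1]}, {"pos": [0, 0, -0.2]}, {"pos": [0, 0, -0.4]}, {"pos": [0, 0, -0.6]}, {"pos": [0, 0, -0.6]}, {"pos": [0, 0, -0.6]}, {"pos": [-0.6, 0, -0.6]}, {"pos": [-0.8, 0, 0]}, {"pos": [-0.8, 0, 0]}, {}]'
python3 - <<'E'
from h import *
s=shot("scene"); t=shot("top")
for n,c in(("scene",s),("top",t)):
    h=cv2.cvtColor(c["pixels"],cv2.COLOR_BGR2HSV); m=((h[...,1]<60)&(h[...,2]>165)).astype(np.uint8)
    k,l,st,ce=cv2.connectedComponentsWithStats(m)
    p=proj(c,(.475,.152,.037)); i=l[int(p[1]),int(p[0])]
    print(n,p,i,ce[i],st[i],onplane(c,*ce[i],.037))
def crop(c,p): u,v=map(int,proj(c,p)); return cv2.resize(c["pixels"][max(v-75,0):v+75,u-75:u+75],(400,400))
cv2.imwrite("pics/end.png",np.hstack([crop(s,(.5,.05,.03)),crop(t,(.5,.05,.03))]))
E
```

```text
time_s: 23.55
ee_pos: [0.4751, 0.1517, 0.0151]
eef_rot: [-3.141, 0.0, 1.781]
force: [0.9, 0.7, -1.5]
grip_width: 0.0517
grip_force: 10.0
time_s: 24.05
ee_pos: [0.4752, 0.1517, 0.0153]
eef_rot: [3.142, 0.0, 1.781]
force: [-0.0, -0.0, 0.5]
grip_width: 0.0843
grip_force: 0.0
Mz [-0.019  0.034 -0.014] z 0.01527 q6 0.026 F [-0.  -0.   0.5]
time_s: 25.05
ee_pos: [0.4987, 0.0408, 0.1713]
eef_rot: [3.14, 0.001, 1.777]
force: [-0.1, 0.4, -0.1]
grip_width: 0.0851
grip_force: 0.0
scene (np.float64(333.20606596879213), np.float64(186.17039957055707)) 45 [332.6918239  186.59119497] [325 181  16  13 159] [0.47656824 0.14999645 0.037     ]
top (np.float64(171.00846628862558), np.float64(223.28219507524204)) 14 [174.59776536 223.83798883] [167 219  22  12 179] [0.4731185  0.14148327 0.037     ]
```

View pics/end.png

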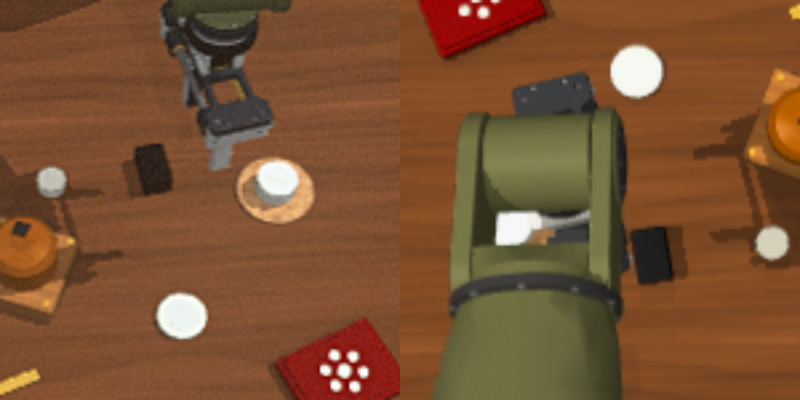

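The scene view (left half) shows the cap upright on the middle of the coaster at (277,182), with the jar open, the bystanders in place and the arm clear. The measured cap centre is (0.4766, 0.150), about 2–3 mm from the coaster's centre. Handing in.

```bash
python3 -c "
from station import ctrl
print(ctrl.hand_in())"
```

```text
the job is handed in; nothing more can be done
None
```

The job is handed in: the cap was pressed, turned to its stop and lifted off, and it now stands upright about 2–3 mm from the coaster's centre; readings showed at most about 13 N of push, and about 25 of the 61 s were used.

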